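# Fit the parking brake knob to a dash valve and hold it pushed in

### The job

The yellow square knob of the truck dash valve has toppled over on the counter: pick it up, turn it upright and push it onto the bare D-shaped stem in the test stand, with its flat matching the stem's flat, until it sits fully home on the stem's shoulder. There is no air to hold the valve, so push the knob all the way in against its spring and finish while still holding it in. Do not push in the red knob beside it, and leave the other things on the counter where they are.

Things in the scene. Friction and masses are not known exactly. Their poses are not given: they have to be found in the camera images.
- knob: Loose yellow plastic knob, 0.08 kg, 45 mm tall, stable on its foot: round neck (30 mm across, 0 to 23 mm up) under a square cap (44 x 44 mm, 23 to 45 mm up). Origin: centre of the neck's foot; z runs from the foot to the cap along the axis; x, y normal to the cap's sides. The D-bore's flat is on the +x side. Starts lying on the cap's -x side, axis level, origin 22 mm above the counter, +x up.
- knob_foot (a point): On the knob: centre of the neck's foot, the mouth of the D-shaped bore; axes as the knob's. The bore is 23 mm deep, 15.8 mm in diameter, with a flat 5.4 mm from the axis on the +x side; its mouth is chamfered 1.2 mm.
- knob_mark (a point): On the knob: centre of the cap's +x side, where a white dot marks the side of the bore's flat (as does a white bar on the cap's top near that edge); 22 mm from the axis, 34 mm above the foot; axes as the knob's.
- stand: Fixed test stand with a two-knob dash valve: blue base 170 x 210 mm, black panel, top 92 mm up. Origin: on the counter under the valve body; x to the gauge side, y from the bare stem to the red knob. Bare stem at x -22, y -45 mm, red knob at x -22, y +45, upright. Gauge (56 mm across, top 103 mm up) at x +52, y 0. Collar nuts (32 mm across, 100 mm up). White panel dot: the flat's side.
- shoulder (a point): On the bare steel stem: centre of its shoulder disc (22 mm across), 119 mm up with the stem out; moves with the stem. z up; x to the side of the stem's flat (45 degrees from the stand's x to its y; white mark there). The D-shaft above it is 20 mm long, 14 mm in diameter, flat 4.5 mm from the axis, tip tapered over 4 mm. Home: knob's foot on the shoulder, x axes alike. The stem cannot rotate.
- park_plunger (a joint): How far the bare stem is pushed in, m: 0 out, 0.012 fully in (stop). A spring pushes it out: 6 N at the start, 9.6 N fully in. It does not latch and springs out when let go.
- supply_plunger (a joint): How far the red knob's stem is pushed in, m: 0 out, 0.012 fully in; same spring. Leave it out.
- red_top (a point): Centre of the top of the fitted red octagonal knob, 44 mm across flats and 45 mm tall, neck 30 mm, 164 mm above the counter.
- white_carton: Loose white and red carton, 75 x 120 x 50 mm high, bystander. Origin: centre of its underside.
- blue_carton: Loose blue and white carton, 100 x 140 x 40 mm high, bystander. Origin: centre of its underside.
- hub: Loose dark steel hub flange, 120 mm across, 42 mm high, bystander. Origin: centre of its underside.
- tape: Roll of brown packing tape lying flat, 96 mm across, 45 mm high, bystander. Origin: centre of its underside.
- wrench: Steel wrench lying flat, 170 mm long along its x, bystander. Origin: centre of its underside.
- sealant: Small white sealant bottle with a red cap, 44 mm across, 95 mm tall, bystander. Origin: centre of its underside.
- elbow: Small brass elbow fitting, about 36 x 21 mm, 23 mm high, bystander. Origin: centre of its underside.
Things that resemble listed ones, but are neither listed nor needed, are in the scene too. There is more than one size of the knob; the one meant has the size given above.

How it is judged (in metres and radians):
On the way, in this order (a step that is already met when the one before it is completed fails the run):
1. the yellow knob has been turned upright (angle between knob's own z axis and vertical below 0.2 rad), for 0.2 s.
2. the knob is home on the stem's shoulder, flat to flat (z of knob_foot in the frame of shoulder between -0.003 and 0.003 m and horizontal distance between knob_foot and shoulder below 0.003 m and x of knob_mark in the frame of shoulder above 0.018 m), for 0.1 s.
At the end, for the whole second after the job is handed in: The yellow knob sits home on the bare stem (within 3 mm, marked side to the stem's flat, upright within 0.12 rad) and the robot, pressing it with over 3 N, keeps the stem still and more than 9 of its 12 mm in; the red knob is out (under 3 mm in) and the other things have not moved over 30 mm (all of step 2 and value of joint park_plunger above 0.009 m and angle between knob's own z axis and vertical below 0.12 rad and contact force between any of the fingers, the arm and knob above 3 N and value of joint supply_plunger below 0.003 m and linear speed of knob below 0.02 m/s and distance of each of white_carton, blue_carton, hub, tape, wrench, sealant, elbow from where it was at the start of the episode below 0.03 m); the arm keeps its last pose, push and grip.
It fails at once if the red knob is pushed in (more than 4 mm) (value of joint supply_plunger above 0.004 m).
It fails at once if another thing on the counter is moved by more than 30 mm (distance of any of white_carton, blue_carton, hub, tape, wrench, sealant, elbow from where it was at the start of the episode above 0.03 m).
It also fails if it takes over 64 s, if anything falls off the work surface, if the arm or the gripper's body presses on something with over 40 N, if the wrist force passes 120 N, or if a joint passes its speed limit or range.

### The arm

A 6-joint arm with a two-finger parallel gripper is mounted at the origin on the work surface. World frame = base frame: x ahead of the robot, y to its left, z up, the work surface at z = 0. Lengths are in m, angles in degrees, forces in N, time in s.
With the tool pointing down it reaches from about 0.25 to 0.8 m from the base axis. Payload 3.9 kg.
Tool frame: the origin (TCP) lies midway between the tips of the shut fingers; the grasp point (between the pads) lies 19 mm behind it; z points along the fingers, y is the line along which they close (so a half turn about z gives the same grasp; the last joint's range is limited). The gripper opens to 85 mm and grips with 20 to 120 N. Pads are 22 mm wide; open, the fingers measure 114 mm over their backs; the gripper's body (76 mm by 85 mm) begins 54 mm behind the grasp point. The pads swing forward as they close: fully open they stand 13 mm farther back than shut.
Start: joints at [-71.276, 14.897, -7.913, 67.191, 0, 90], TCP at [0.169, -0.497, 0.231] pointing down, gripper open.
Joint ranges: [-159.42, 159.42], [-47.68, 98.78], [-73.54, 78.23], [-108.79, 121.32], [-90, 84.71], [-180, 180]. Speed limits (degrees/s): [147.25, 147.25, 180, 180, 180, 180].

### API

Orientations are given as [roll, pitch, yaw] about the fixed x, y, z axes, in that order (R = Rz(yaw) Ry(pitch) Rx(roll)).
In Python, from workcell import move_pose, line_to, set_joints, command_gripper, pause, ik, capture, Unreachable, close_job, current_clock, current_joints, current_joint_velocities, current_tau, current_tcp_pos, current_eef_rot, current_wrist_force, current_ft_torque, current_finger_gap, current_grip_force gives the robot as it stands. Calls block until the motion is done:
- move_pose(position, orientation): joint-space move of the TCP to a pose.
- line_to(position, ori=None, feed=0.15, max_force=None): straight line of the TCP; ori=None keeps the orientation; feed is the mean speed in m/s. With max_force (N) it stops when the force on the tool has changed by that much, and returns True; else False.
- set_joints(angles): joint-space move.
- command_gripper(opening): opening from 0.0 (shut) to 1.0 (fully open); the grip force is fixed at half the most; returns when the fingers have stopped.
- pause(seconds).
- ik(position, orientation): joint angles nearest the present ones, or None.
- capture(name): name is "scene" or "side" or "wrist"; returns a dict with "frame" (400x640x3 uint8, blue, green, red), "mtx" (3x3 intrinsics, pixels), "R" (3x3) and "t" (3): a world point X has camera coordinates R X + t; the wrist camera has in their place "hand_eye" (4x4, takes a point from camera to tool coordinates, whose origin is the TCP and whose axes are the flange's). Camera axes: x right, y down, z forward; pixel columns grow to the right and rows downward; lengths in m; the calibration is good to about 2 mm. A picture is of the moment at which its call begins: read the wrist's pose just before it. There is no depth.
A pose or a line that the arm cannot do raises Unreachable and nothing moves.
- close_job(): hands the job in; it is judged then, once.
Readings, each from a call of its own:
- current_clock(): time.
- current_joints(): joint angles.
- current_joint_velocities(): joint speeds.
- current_tau(): joint torques, N m.
- current_tcp_pos(): TCP position.
- current_eef_rot(): TCP orientation.
- current_wrist_force(): force on the tool from outside, world axes, zero at the start.
- current_ft_torque(): the same for the moment, N m.
- current_finger_gap(): opening from 0.0 (shut) to 1.0 (fully open).
- current_grip_force(): force on a finger pad.
Only numpy, scipy, OpenCV 4.12 (cv2) and the standard library are available. Lean on these libraries where they do the work, as an engineer would, in place of code of your own. Each camera call takes 0.05 s, during which the arm holds its last target. There are 200 camera calls.

## Working session

There is one attempt and no reset: what is moved stays moved. The work goes in short steps, each a Python script; the robot and the scene stay as the last script left them, time stands still between calls to the robot, and variables do not carry over. Pictures are saved under pics/ and viewed, at most 10 in all, crops included, and the job is handed in when it is done.

```bash
ls; mkdir -p pics
python3 - <<'E'
from workcell import *
import cv2,numpy as np,pickle
d={n:capture(n) for n in("scene","side")}
pickle.dump(d,open("v0.pkl","wb"))
for n in d:
    cv2.imwrite(f"pics/{n}0.png",d[n]["frame"]); print(n,d[n]["mtx"].tolist(),(-d[n]["R"].T@d[n]["t"]).round(3), d[n]["R"][2].round(2))
print(capture("wrist")["hand_eye"].round(4).tolist(),current_eef_rot())
E
```

```text
pics
scene [[480.84752479533705, 0.0, 315.4507880626139], [0.0, 480.84752479533705, 200.95268600600363], [0.0, 0.0, 1.0]] [ 1.005 -0.961  1.002] [-0.36  0.68 -0.64]
side [[494.89755257459893, 0.0, 316.82802028766355], [0.0, 494.89755257459893, 189.43413765404384], [0.0, 0.0, 1.0]] [ 0.381 -0.946  0.946] [ 0.1   0.75 -0.66]
[[-0.0005, -0.9511, -0.3088, 0.0796], [1.0, -0.0003, -0.0007, 0.0003], [0.0006, -0.3088, 0.9511, -0.1431], [0.0, 0.0, 0.0, 1.0]] [-1.79916989e+02 -1.57703003e-03  1.87262651e+01]
```

View pics/scene0.png

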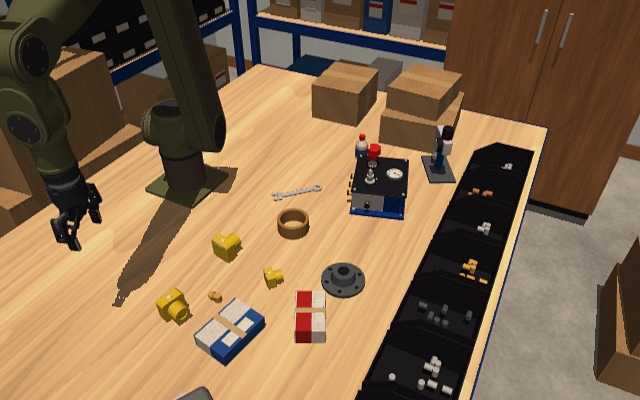

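View pics/side0.png

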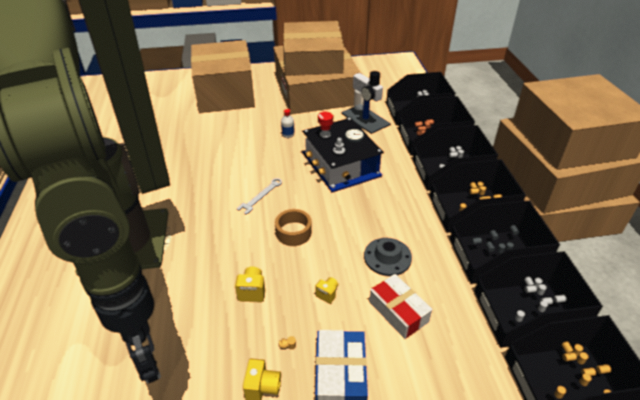

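Three yellow candidates in the scene view are at (227,247), (173,305) and (273,276), and the same three in the side view are at (250,285), (262,379) and (327,289). The stand is at (380,185), with the bare stem at (370,175) and the red knob at (374,152). Next I'll measure the knob sizes.

```bash
cat > h.py <<'E'
import cv2,numpy as np
from scipy.spatial.transform import Rotation as Rn
def ray(c,p):
    d=c["R"].T@np.linalg.inv(c["mtx"])@[p[0],p[1],1.]
    return -c["R"].T@c["t"],d/np.linalg.norm(d)
def plane(c,p,z):
    o,d=ray(c,p); return o+d*(z-o[2])/d[2]
def tri(obs):  # [(cam,pix)]
    A=np.zeros((3,3));b=np.zeros(3);L=[ray(c,p) for c,p in obs]
    for o,d in L: P=np.eye(3)-np.outer(d,d);A+=P;b+=P@o
    X=np.linalg.solve(A,b)
    return X,max(np.linalg.norm((np.eye(3)-np.outer(d,d))@(X-o)) for o,d in L)
def proj(c,X):
    q=c["mtx"]@(c["R"]@X+c["t"]); return q[:2]/q[2]
def wrist():
    from workcell import capture,current_tcp_pos,current_eef_rot
    T=np.eye(4);T[:3,:3]=Rn.from_euler("xyz",current_eef_rot(),degrees=True).as_matrix();T[:3,3]=current_tcp_pos()
    c=capture("wrist");W=np.linalg.inv(T@c["hand_eye"]);c["R"]=W[:3,:3];c["t"]=W[:3,3];return c
def yellow(f):
    h=cv2.cvtColor(f,cv2.COLOR_BGR2HSV); return cv2.inRange(h,(22,150,60),(34,255,255))
E
python3 - <<'E'
import pickle;from h import *
d=pickle.load(open("v0.pkl","rb"))
for n,c in d.items():
    k,_,s,ce=cv2.connectedComponentsWithStats(yellow(c["frame"]))
    for i in range(1,k):
        if s[i,4]>80:
            X=plane(c,ce[i],.022);D=np.linalg.norm(X-ray(c,ce[i])[0])
            print(n,ce[i].round(1),s[i],X.round(3),"sqrt area mm",(s[i,4]**.5*D/c["mtx"][0,0]*1e3).round(1))
a=cv2.resize(d["scene"]["frame"][220:330,145:295],None,fx=5,fy=5,interpolation=cv2.INTER_CUBIC)
cv2.imwrite("pics/crop1.png",a)
c=d["side"]
st=tri([(d["scene"],(370.5,171)),(d["side"],(339.5,142))]);print(st)
E
```

```text
scene [226.1 246.4] [212 234  29  28 507] [ 0.318 -0.209  0.022] sqrt area mm 66.2
scene [272.4 276.9] [264 267  19  22 247] [ 0.497 -0.246  0.022] sqrt area mm 43.0
scene [172.7 306.2] [156 288  34  34 741] [ 0.324 -0.446  0.022] sqrt area mm 73.6
side [250.5 284.8] [236 266  28  35 725] [ 0.319 -0.209  0.022] sqrt area mm 64.4
side [326.8 288.9] [316 277  22  26 335] [ 0.493 -0.247  0.022] sqrt area mm 43.0
side [259.7 380.5] [ 243  359   37   41 1040] [ 0.328 -0.448  0.022] sqrt area mm 68.5
(array([0.59545313, 0.18167069, 0.12610693]), np.float64(0.003530085474037952))
```

View pics/crop1.png

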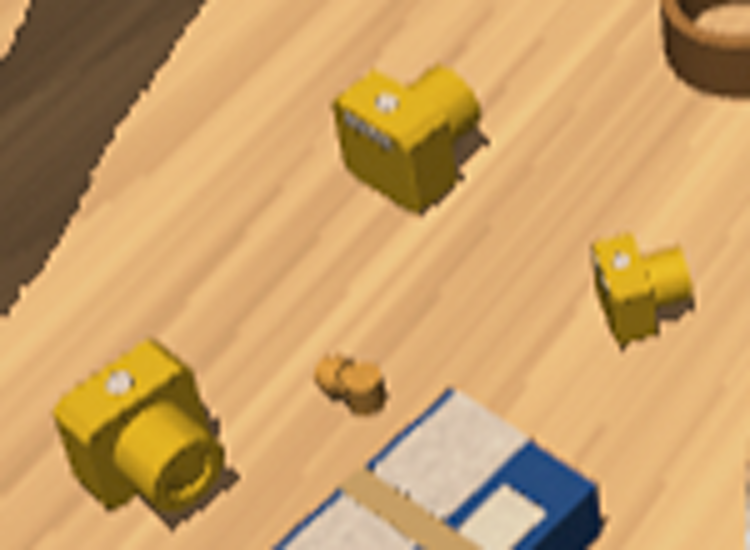

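Compared with the 44 mm cap, the blob at (273,276) (about 43 mm) fits. The ones at (227,247) and (173,305) are about 1.5 times too big. The crop shows it at (640,290), with its white dot up and its neck to the right. I'll confirm the size with two wrist views and measure the stand in the same run.

Run:
```python
from workcell import *
from h import *
import pickle
V=[]
for p,y in [((.49,-.25,.17),63),((.44,-.19,.17),63),((.60,.18,.27),107),((.64,.22,.27),107)]:
    move_pose(p,[180,0,y]); pause(.2); V.append(wrist()); print(current_tcp_pos(),current_joints(),current_clock())
pickle.dump(V,open("v1.pkl","wb"))
f=[cv2.resize(v["frame"],(400,250),interpolation=cv2.INTER_AREA) for v in V]
cv2.imwrite("pics/w1.png",np.vstack([np.hstack(f[:2]),np.hstack(f[2:])]))
```

```text
[ 0.48962222 -0.25086161  0.1702048 ] [-2.71254457e+01  1.91753135e+01 -1.11347765e+01  5.96689757e+01
 -5.53998391e-03  8.99679681e+01] 1.9167
[ 0.44091486 -0.19079547  0.17011693] [-2.33967442e+01  1.26092148e+01 -2.05462119e+01  5.67866695e+01
 -3.99026075e-03  9.36422826e+01] 2.575
[0.59999904 0.17889716 0.26997342] [ 1.66056547e+01  2.46159469e+01  1.23773049e+01  7.77758041e+01
 -5.96334466e-03  8.97005112e+01] 4.3583
[0.63952859 0.21925169 0.27046156] [ 1.89263134e+01  3.02188193e+01  2.17984443e+01  8.15803014e+01
 -6.10174467e-03  9.19688662e+01] 4.95
```

View pics/w1.png

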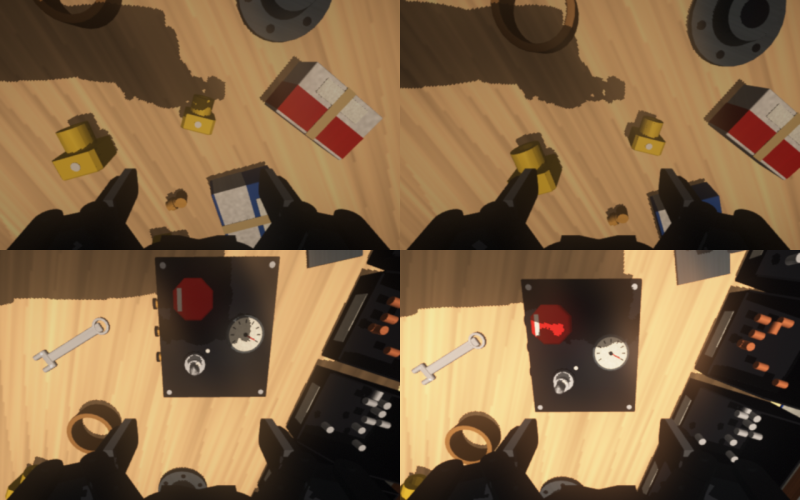

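The four wrist views show the small knob at full-resolution pixels (317,182) and (1038-640,214), with neck away from the camera's bottom and dot up. The stand's stem is at (311,582-400) and the panel dot is beside it. I'll enlarge these for edge measurements.

Run:
```python
from h import *
import pickle
V=pickle.load(open("v1.pkl","rb"))
def cr(v,x,y,w=40,h=30): return cv2.resize(v["frame"][y-h:y+h,x-w:x+w],(400,300),interpolation=cv2.INTER_CUBIC)
cv2.imwrite("pics/crop2.png",np.vstack([np.hstack([cr(V[0],317,182),cr(V[1],398,214)]),np.hstack([cr(V[2],311,180),cr(V[3],262,208)])]))
# white dots
for i,(x,y) in enumerate([(317,190),(398,225),(331,161),(281,189)]):
    f=V[i]["frame"];h=cv2.cvtColor(f,cv2.COLOR_BGR2HSV);m=cv2.inRange(h,(0,0,110),(180,70,255))
    k,_,s,ce=cv2.connectedComponentsWithStats(m)
    for j in range(1,k):
        if s[j,4]<600 and np.hypot(*(ce[j]-[x,y]))<60: print(i,ce[j].round(1),s[j])
    y_=yellow(f);k,_,s,ce=cv2.connectedComponentsWithStats(y_)
    for j in range(1,k):
        if i<2 and np.hypot(*(ce[j]-[x,y]))<25: print("Y",i,ce[j].round(1),s[j])
```

```text
0 [316.3 199.2] [313 196   8   8  51]
Y 0 [315. 187.] [315 187   1   1   1]
Y 0 [326.  190.5] [326 190   1   2   2]
Y 0 [329. 191.] [329 191   1   1   1]
Y 0 [329. 193.] [329 193   1   1   1]
Y 0 [337. 193.] [337 193   1   1   1]
Y 0 [332.2 194.5] [331 194   3   2   4]
Y 0 [335. 195.] [335 195   1   1   1]
Y 0 [335.3 199. ] [334 197   4   4   6]
Y 0 [338. 197.] [338 197   1   1   1]
Y 0 [330. 202.] [330 202   1   1   1]
Y 0 [332. 202.] [332 202   1   1   1]
1 [397.9 234. ] [395 231   7   7  42]
2 [332.  161.1] [329 158   7   7  43]
2 [311.5 184.4] [295 167  34  34 584]
3 [281.  188.5] [278 185   7   8  42]
```

View pics/crop2.png

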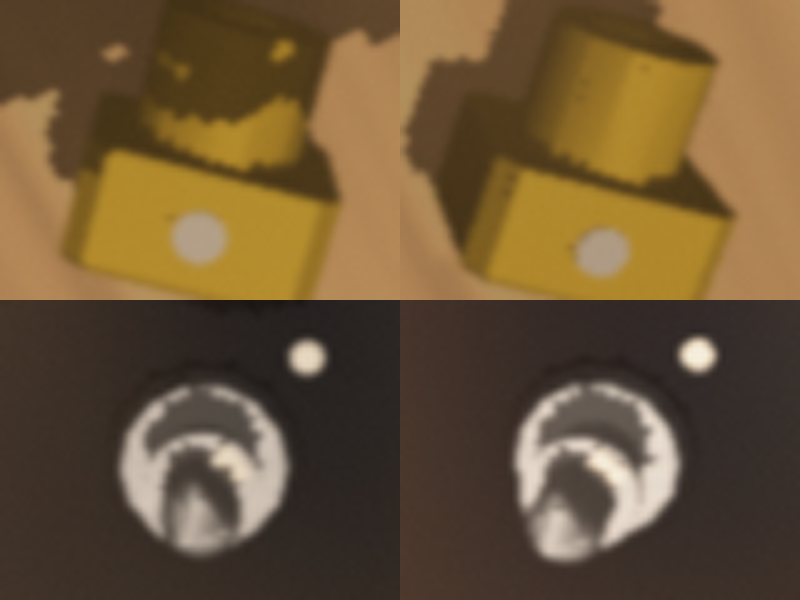

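Crop pixels: the knob's rear top edge runs from (298.6,182) to (344.6,192.4) in view 0 and from (380.4,216) to (424.6,226.6) in view 1. The collar nut ring is centred at about (312,183.4) and (261.6,210.8). I'll triangulate these.

Run:
```python
from h import *
import pickle
V=pickle.load(open("v1.pkl","rb"))
def T(i,a,b): X,e=tri([(V[i],a),(V[i+1],b)]);print(X.round(4),"err",e.round(4));return X
A=T(0,(298.6,182),(380.4,216));B=T(0,(344.6,192.4),(424.6,226.6));D=T(0,(316.3,199.2),(397.9,234))
u=B-A;print("width",np.linalg.norm(u),"edge yaw",np.degrees(np.arctan2(u[1],u[0])))
P=T(2,(332,161.1),(281,188.5));N=T(2,(312,183.4),(261.6,210.8))
S=[]
for i in (2,3):
    f=V[i]["frame"];h=cv2.cvtColor(f,cv2.COLOR_BGR2HSV);m=cv2.inRange(h,(0,0,90),(180,80,255))
    k,_,s,ce=cv2.connectedComponentsWithStats(m[:280])
    for j in range(1,k):
        if 20<s[j,4]<120 and abs(s[j,2]-s[j,3])<3 and 190<ce[j][0]<440: print(i,ce[j].round(1),s[j,2:],plane(V[i],ce[j],.094).round(4))
    # nut by plane
for i,p in ((2,(312,183.4)),(3,(261.6,210.8))): print("nut z.1",plane(V[i],p,.1).round(4))
for i,p in ((2,(332,161.1)),(3,(281,188.5))): print("dot z.092",plane(V[i],p,.092).round(4))
```

```text
[ 0.4817 -0.2335  0.0369] err 0.0005
[ 0.5123 -0.2588  0.0396] err 0.0003
[ 0.4888 -0.2521  0.0443] err 0.0
width 0.03975809326067167 edge yaw -39.641356337763604
[0.6078 0.2032 0.094 ] err 0.0001
[0.5955 0.1784 0.1019] err 0.0002
2 [435.2  23. ] [ 11  12 100] [0.6558 0.3409 0.094 ]
2 [332. 161.] [ 7  7 45] [0.6078 0.2033 0.094 ]
2 [270.5 227.2] [10  9 72] [0.5685 0.1204 0.094 ]
2 [416.6 226.5] [10 10 71] [0.7105 0.1643 0.094 ]
3 [375.1  58.2] [ 11  12 102] [0.6559 0.3408 0.094 ]
3 [204.7  59.2] [ 8  8 46] [0.5137 0.2967 0.094 ]
3 [281.1 188.5] [ 9  8 54] [0.6079 0.2033 0.094 ]
3 [224.  251.2] [ 9  9 67] [0.5684 0.1206 0.094 ]
3 [366.1 250.9] [10  9 67] [0.7102 0.1641 0.094 ]
nut z.1 [0.5955 0.1781 0.1   ]
nut z.1 [0.5956 0.1775 0.1   ]
dot z.092 [0.6081 0.2029 0.092 ]
dot z.092 [0.6077 0.2027 0.092 ]
```

Run:
```python
from h import *
import pickle
V=pickle.load(open("v1.pkl","rb"));d=pickle.load(open("v0.pkl","rb"))
e=[]
for i,a,b in ((0,(298.6,182),(344.6,192.4)),(1,(380.4,216),(424.6,226.6))):
    A,B=plane(V[i],a,.044),plane(V[i],b,.044);u=B-A;e.append(np.degrees(np.arctan2(u[1],u[0])));print(A.round(4),B.round(4),np.linalg.norm(u),e[-1])
n=np.radians(np.mean(e)+90);n=np.array([np.cos(n),np.sin(n)]);l=np.array([n[1],-n[0]])
D=np.array([.4888,-.2521])
for nm,p,z in (("blue",(340,282),.04),("blue",(432,268),.04),("elbow",(282,320),.012),("bigknob",(120,290),.05),("white",(418,132),.05),("white",(545,252),.05)):
    X=plane(V[0],p,z);q=X[:2]-D;print(nm,X.round(3),"fwd",(q@n).round(3),"right",(q@l).round(3))
for p in ((317,333),(364,333),(316,398),(366,398)):
    X=plane(d["side"],p,.04);q=X[:2]-D;print("blue side",X.round(3),"fwd",(q@n).round(3),"right",(q@l).round(3))
```

```text
[ 0.4825 -0.2325  0.044 ] [ 0.5123 -0.2577  0.044 ] 0.039074706262583914 -40.260410194839
[ 0.482  -0.2302  0.044 ] [ 0.5119 -0.2564  0.044 ] 0.039737296667566244 -41.16728854508809
blue [ 0.471 -0.334  0.04 ] fwd -0.074 right 0.04
blue [ 0.552 -0.359  0.04 ] fwd -0.04 right 0.118
elbow [ 0.391 -0.363  0.012] fwd -0.148 right -0.002
bigknob [ 0.294 -0.246  0.05 ] fwd -0.122 right -0.151
white [ 0.584 -0.238  0.05 ] fwd 0.072 right 0.063
white [ 0.643 -0.383  0.05 ] fwd 0.002 right 0.202
blue side [ 0.453 -0.37   0.04 ] fwd -0.112 right 0.05
blue side [ 0.55  -0.384  0.04 ] fwd -0.06 right 0.133
blue side [ 0.432 -0.507  0.04 ] fwd -0.23 right 0.123
blue side [ 0.525 -0.521  0.04 ] fwd -0.18 right 0.202
```

```bash
cat >> h.py <<'E'
D=np.array([.4888,-.2521]);psi=np.radians(49.3)
n=np.array([np.cos(psi),np.sin(psi),0]);l=np.array([n[1],-n[0],0]);Z=np.array([0,0,1.])
def tool(a,s):
    z=n*np.sin(np.radians(a))-Z*np.cos(np.radians(a));y=s*l
    return Rn.from_matrix(np.c_[np.cross(y,z),y,z]).as_euler("xyz",degrees=True),z
C=np.r_[D,.022]; C2=np.r_[D,.034]+.06*n-.05*l
E
cat > pick.py <<'E'
from workcell import *
from h import *
o,z=tool(40,1);o2,z2=tool(50,-1)
T=C+.005*Z+.017*z; T2=C2-.005*n+.017*z2
command_gripper(1.0)
for p,r in ((T-.1*z,o),(T,o),(T+.1*Z,o),(T2+.08*Z,o2),(T2,o2),(T2-.09*z2,o2)): print(ik(p,r))
move_pose(T-.1*z,o); print(line_to(T,feed=.08,max_force=8))
print(current_tcp_pos()-T); command_gripper(0.0); print(current_finger_gap(),current_grip_force())
line_to(T+.1*Z,feed=.1); print(current_finger_gap(),current_grip_force(),current_clock())
move_pose(T2+.08*Z,o2); print(current_finger_gap(),current_joints(),current_clock())
cv2.imwrite("pics/up.png",np.hstack([cv2.resize(capture(n)["frame"][y:y+150,x:x+200],(400,300),interpolation=cv2.INTER_CUBIC) for n,x,y in(("scene",180,170),("side",230,180))]))
E
python3 pick.py
```

```text
[-54.52820135  29.62440565 -20.38890069  51.32716596  38.62037971
  72.18674111]
[-47.88094908  33.70896124 -27.8416456   34.43726711  39.62393333
  80.66016076]
[-47.88094908  26.13961604 -22.15072279  47.69753512  39.62393333
  80.66016076]
[-46.56271616  26.15683698 -32.55972726  38.22401393  49.64416294
 -99.07604887]
[-46.56271616  33.5437217  -36.47753626  26.91932021  49.64416294
 -99.07604887]
[ -54.45785034   30.42464078  -29.63471302   45.76452265   48.07895865
 -110.85229375]
False
[ 0.00015306 -0.00042437  0.00031963]
0.5065326594654086 60.915480852127075
0.5026291846141573 60.78330159187317 10.275
0.505628184968556 [-46.56519612  26.15809496 -32.55317753  38.2230062   49.64263307
 -99.06605758] 12.925
```

View pics/up.png

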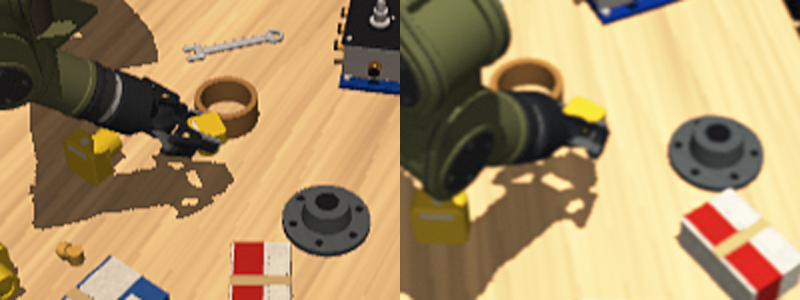

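The gripper holds the knob with the cap on top and the neck down, at (205,130) in the left half. The tape is nearby at (225,105), so I'll check that clearance, then set the knob down and regrasp from above across its x sides.

```bash
cat > place.py <<'E'
from workcell import *
from h import *
import pickle,sys
d=pickle.load(open("v0.pkl","rb"))
tp=tri([(d["scene"],(293,217)),(d["side"],(293.5,221))])[0]
q=tp-C2;q[2]=0;print("tape",tp.round(3),"dist",np.linalg.norm(q),"fwd",q@n,"right",q@l)
# finger tip box when regrasping along n: reaches fwd .057+, half width .011
if np.linalg.norm(q-.06*n)<.065: sys.exit("too close")
o2,z2=tool(50,-1);T2=C2-.005*n+.017*z2
line_to(T2+.008*Z,feed=.1); print(line_to(T2-.004*Z,feed=.02,max_force=4),current_tcp_pos()-T2)
command_gripper(1.0); line_to(current_tcp_pos()-.09*z2,feed=.1)
o=[180,0,-40.7]; G=C2.copy(); G[2]=.036-.017
move_pose(G+.12*Z,o); v=wrist(); cv2.imwrite("pics/stood.png",v["frame"]); print(proj(v,C2),proj(v,np.r_[C2[:2],.045]),current_clock())
E
python3 place.py
```

```text
tape [ 0.439 -0.032  0.043] dist 0.15069367591220958 fwd 0.07416722225966868 right -0.1311785314074638
True [ 0.00045829 -0.00011203  0.00052057]
[317.28683442 203.7061166 ] [317.2830476  208.23031575] 16.75
```

View pics/stood.png

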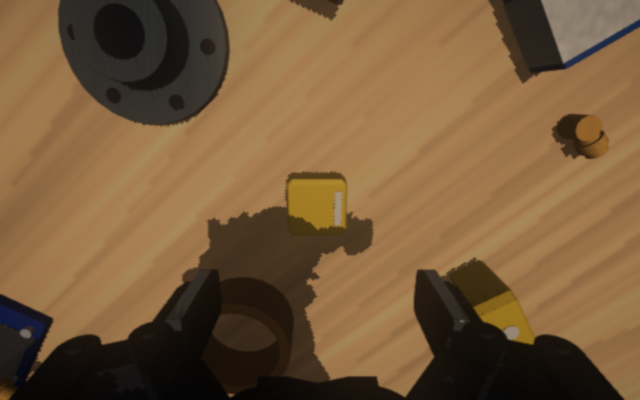

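The knob stands upright at (317,205). Its bar is on the right, which is the expected +x side, and it is within about 1 mm of the prediction. Next: grasp, carry, and lower onto the stem.

```bash
cat > ins.py <<'E'
from workcell import *
from h import *
G=C2.copy(); G[2]=.019
line_to(G,feed=.1); command_gripper(0.0); print(current_finger_gap(),current_grip_force(),current_tcp_pos()-G)
line_to(G+.17*Z,feed=.15)
S=np.array([.5955,.1778,.155+.019]); o=[180,0,152.2]
move_pose(S+.03*Z,o); line_to(S,feed=.1); pause(.2); print(current_finger_gap(),current_tcp_pos()-S,current_clock())
cv2.imwrite("pics/pre.png",np.hstack([cv2.resize(capture(n)["frame"][y:y+90,x:x+120],(400,300),interpolation=cv2.INTER_CUBIC) for n,x,y in(("scene",310,120),("side",280,90))]))
hit=line_to(S-.036*Z,feed=.03,max_force=5); print(hit,"foot z",current_tcp_pos()[2]-.019,current_tcp_pos()-S,current_wrist_force(),current_clock())
E
python3 ins.py
```

```text
0.5028018446186768 61.34595036506653 [ 0.00059575 -0.00017251  0.00060098]
0.5021465304476539 [0.00058135 0.00012868 0.00085743] 23.475
True foot z 0.11929235584804813 [-0.00065953  0.00012175 -0.03570764] [ 0.0636526  -0.75907127  5.15990586] 24.7167
```

View pics/pre.png

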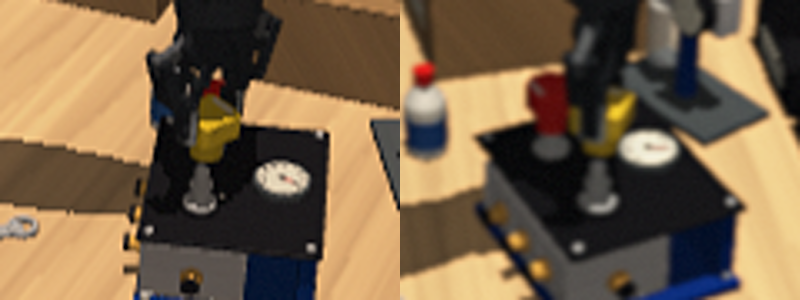

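The knob was centred over the stem with clearance to the red knob, and it went down to foot height 119.3 mm, which is the shoulder. Now I'll push against the spring.

Run:
```python
from workcell import *
from h import *
pause(.2)
p=np.array(current_tcp_pos()); p[2]=.119+.019-.016
hit=line_to(p,feed=.02,max_force=13); pause(.3)
print(hit,"foot z",current_tcp_pos()[2]-.019,current_wrist_force(),current_ft_torque(),current_finger_gap(),current_clock())
cv2.imwrite("pics/end.png",np.hstack([cv2.resize(capture(n)["frame"][y:y+90,x:x+120],(400,300),interpolation=cv2.INTER_CUBIC) for n,x,y in(("scene",310,120),("side",280,90))]))
pause(.5);print(current_tcp_pos()[2]-.019,current_wrist_force())
```

```text
True foot z 0.10813325815374121 [-1.88764606 -0.42265444  7.16753882] [-0.08201997  0.24939181  0.00875291] 0.5059436311319142 25.8083
0.10812712496290523 [-1.04270203 -0.0375001   8.11047674]
```

View pics/end.png

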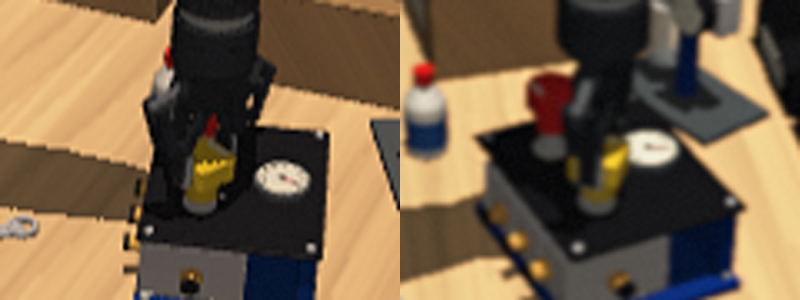

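Run:
```python
from workcell import *
from h import *
p=np.array(current_tcp_pos()); p[2]=.1062+.019
hit=line_to(p,feed=.006,max_force=20)
for _ in range(3): pause(.3);print(hit,current_tcp_pos()[2]-.019,np.round(current_wrist_force(),2),current_finger_gap())
```

```text
False 0.10753094903920825 [-1.53 -1.65 11.74] 0.5041743755126374
False 0.10756397646603132 [-0.75 -0.39 11.24] 0.5032104582595495
False 0.10755719971515425 [-2.13 -1.27 10.78] 0.5038712691359959
```

The force is about 11 N, above the spring's 9.6 N, and travel is about 11.5 mm with the readings holding steady, so the stem is on its stop. Handing in.

```bash
python3 -c "
from workcell import *
print(close_job(),current_clock())"
```

```text
the job is handed in; nothing more can be done
the job is handed in; nothing more can be done
```

I handed the job in with the yellow knob upright on the stem's shoulder, flat to flat, and the gripper holding it about 11.5 mm in at roughly 11 N; the red knob wasn't touched and nothing else was seen to move, though no verdict came back.

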